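# Scrape the cut-offs off the fixture plate

### The arm

A 7-joint arm with a two-finger parallel gripper is mounted at the origin on the work surface. World frame = base frame: x ahead of the robot, y to its left, z up, the work surface at z = 0. Lengths are in m, angles in degrees, forces in N, time in s.
With the tool pointing down it reaches from about 0.4 to 0.85 m from the base axis. Payload 4.5 kg.
Tool frame: the origin (TCP) lies midway between the tips of the shut fingers; the grasp point (between the pads) lies 19 mm behind it (arm.grip_depth is the distance from the TCP to the grasp point, in m); z points along the fingers, y is the direction in which the jaws open and shut (so a half turn about z gives the same grasp; the last joint's range is limited). The gripper opens to 85 mm and grips with 20 to 120 N. Pads are 22 mm wide; open, the fingers measure 114 mm over their backs; the gripper's body (76 mm by 85 mm) begins 54 mm behind the grasp point. The pads swing forward as they close: fully open they stand 13 mm farther back than shut.
Start: joints at [-69.225, 39.483, -11.15, 89.685, 9.013, 51.709, -12.324], TCP at [0.202, 0.592, 0.231] pointing down, gripper open.
Joint ranges: [-172.22, 172.22], [-26.19, 119.32], [-84.43, 86.54], [7.71, 146.69], [-57.33, 237.33], [2.42, 119.75], [-152.13, 152.13]. Speed limits (degrees/s): [147.25, 147.25, 180, 180, 180, 180, 180].

### API

Orientations are given as a 3x3 rotation matrix whose columns are the frame's x, y, z axes.
In Python, from bench import arm gives the robot as it stands.
- The arm moves only by the tool arm_command, never from a script. Its argument "targets" is a list of rows, each a list of 7 numbers: the closure, from -1 (fully open) to 1 (shut), then the shift along the tool's x, y, z in m, then the turn, a rotation vector about the tool's x, y, z in degrees. In form: [[gripper, dx, dy, dz, ax, ay, az], ...]. A call has 1 to 12 rows; each row shifts and turns the commanded pose from where the row before left it, along the tool's axes as they then stand; what a row does not reach is not made up. A row lasts 1/8 s, in which the tool goes at most 62.5 mm and 10.7 degrees, less where a joint would pass 70% of its speed; a pose out of reach is approached as far as the arm can. A call with a gripper value outside its range is refused whole. The fingers move at their own pace and stop on an object; "force" is the grip in N (left out, the last holds). Time passes only in rows, so rows that do not move let the fingers close. It gives the time, the measured TCP pose, the force and the opening at its end, in the units of the state.
- arm.observe(): the state, without advancing time (a new reading comes with each control period).
- arm.read_camera(name): name is "side" or "top"; returns a dict with "img" (480x640x3 uint8, blue, green, red), "K" (3x3 intrinsics, pixels), "k1" (the pictures are not rectified: a ray, as slopes to the right and down, at radius r is drawn at 1 + k1 r^2 times it, then the intrinsics apply), "origin" and "rotation" of the camera in the world. Camera axes: x right, y down, z forward; pixel columns grow to the right and rows downward; lengths in m; the calibration is good to about 2 mm. A picture is of the moment at which its call begins. There is no depth.
- arm.close_job(): hands the job in, once; it reports no verdict.
The state is a dict: "t": time; "joint_pos": joint angles; "qd": joint speeds; "joint_torque": joint torques, N m; "position": TCP position; "ee_rot": TCP orientation; "ft_force": force on the tool from outside, world axes, zero at the start; "moment": the same for the moment, N m; "width": finger opening in m.
Only numpy, scipy, OpenCV 4.12 (cv2) and the standard library are available. Lean on these libraries where they do the work, as an engineer would, in place of code of your own. Each camera call takes 0.05 s, during which the arm holds its last target. There are 200 camera calls.

### The job

Take the wooden scraper block and use it to sweep all five loose aluminium cut-offs along the fixture plate and over its open edge into the grey chip tray; move them with the block only, never with the fingers. Then stand the block upright on its sole on the bench, off the plate and out of the tray, and let go of it. Leave the other things on the bench where they are.

Things in the scene. Friction and masses are not known exactly. Their poses are not given: they have to be found in the camera images.
- plate: Dark steel fixture slab fixed to the bench, 200 (its x) by 220 mm (its y), flat top 40 mm above the bench. Origin on the bench under its centre; +x points away from the tray. Along both y sides (95 to 110 mm out) an aluminium rail stands 12 mm above the top: the lane between them is 190 mm wide, open at both x ends. The chip tray is fixed against its -x end.
- lip (a point): Middle of the slab's edge over the tray, at its top (40 mm above the bench), 100 mm from the slab's centre along its -x. Axes as the slab's.
- tray (a point): Middle of the grey chip tray's inner floor, 6 mm above the bench, 147.5 mm from the slab's centre along its -x; axes as the slab's. Inside it is 95 mm (x) by 212 mm (y). Three walls 4 mm thick rise 36 mm above the bench; the fourth side is the slab.
- scraper_mid (a point): Centre of the scraper block, 30 mm above its sole: a wooden bar with a steel sole, standing on the bench left or right of the slab. 120 mm long (its y), 28 mm thick (its x; the 12 mm high sole is 30 mm thick), 60 mm high (z), about 0.2 kg, same front and back. Grip it from above across its thickness.
- chip1: A loose aluminium cut-off lying on the plate: oblong, 22 x 15 x 12 mm high, about 10 g. Origin at the centre of its underside.
- chip2: A loose aluminium cut-off lying on the plate: round disc, 20 mm across, 13 mm high, about 10 g. Origin at the centre of its underside.
- chip3: A loose aluminium cut-off lying on the plate: L-shaped, about 24 x 20 x 12 mm high, about 10 g. Origin at the centre of its underside.
- chip4: A loose aluminium cut-off lying on the plate: hexagonal, 22 mm across corners, 12 mm high, about 10 g. Origin at the centre of its underside.
- chip5: A loose aluminium cut-off lying on the plate: square, 17 x 17 x 13 mm high, about 10 g. Origin at the centre of its underside.
- stop: Bystander, loose, to be left where it is: a steel angle stop, 50 x 90 x 52 mm. Origin on its underside.
- bar: Bystander, loose, to be left where it is: a 180 mm piece of 30 mm square slotted aluminium extrusion, lying beyond the plate. Origin on its underside.
- jar: Bystander, loose, to be left where it is: a squat lidded jar, 70 mm across and 85 mm high. Origin on its underside.
- wrench: Bystander, loose, to be left where it is: a 200 mm steel wrench. Origin on its underside.
- screwdriver: Bystander, loose, to be left where it is: a 200 mm screwdriver with a black handle, lying on the bench.
- cup: Bystander, loose, to be left where it is: a white mug, 80 mm across and 90 mm high. Origin on its underside.
There are look-alikes about, which are no part of the job. Several things look just like the part that bears scraper_mid: the one meant starts nearest to the robot's base.

How it is judged:
By the outcome, as a careful person would: the job done as asked, in the order asked, and still so for the second after the job is handed in, with the robot touching nothing.
It also fails if it takes over 54 s, if anything falls off the work surface, if the arm or the gripper's body presses on something with over 40 N, if the wrist force passes 120 N, or if a joint passes its speed limit or range.

## Working session

There is one attempt and no reset: what is moved stays moved. The work goes in short steps, Python scripts to look and compute and a tool call to move; the robot and the scene stay as the last step left them, time stands still between calls to the robot, and variables do not carry over. Pictures are saved under pics/ and viewed, about 8 in all and at most 12, crops included, and the job is handed in when it is done.

Besides the shell and the picture viewer there is one more tool, called after ">>>" as a command line: name --pt "numbers of a row" for each row, then --argument value for the rest. arm_command: Moves the arm, as the interface text tells. Its arguments: {"type":"object","properties":{"targets":{"type":"array","items":{"type":"array","items":{"type":"number"}}},"force":{"type":"number"}},"required":["targets"]}

```bash
mkdir -p pics
cat > h.py <<'E'
import numpy as np, cv2
from bench import arm
def grab(n,f=None):
    c=arm.read_camera(n)
    if f: cv2.imwrite('pics/'+f,c['img'])
    return c
def px2w(c,uv,z):
    K=np.array(c['K']);d=np.array([c['k1'],0,0,0,0],float)
    # dist: ideal*(1+k1 r^2)
    p=cv2.undistortPoints(np.array(uv,float).reshape(-1,1,2),K,d).reshape(-1,2)
    r=np.c_[p,np.ones(len(p))]@np.array(c['rotation']).T;o=np.array(c['origin'])
    return o+r*((z-o[2])/r[:,2])[:,None]
def w2px(c,P):
    R=np.array(c['rotation']);q=(np.atleast_2d(P)-np.array(c['origin']))@R
    return cv2.projectPoints(q,np.zeros(3),np.zeros(3),np.array(c['K']),np.array([c['k1'],0,0,0,0],float))[0].reshape(-1,2)
E
python3 - <<'E'
from h import *
for n in('top','side'):
    c=grab(n,n+'0.png');print(n,c['origin'],c['k1'],np.round(c['rotation'],2).tolist(),c['K'][0][0])
s=arm.observe();print(s['t'],s['position'],np.round(s['ee_rot'],3).tolist(),s['width'])
E
```

```text
top [ 0.22037423 -0.06049415  1.68996257] -0.141914371292265 [[-0.01, -0.98, 0.2], [-1.0, 0.01, 0.01], [-0.01, -0.2, -0.98]] 563.4673097146258
side [ 0.13204296 -0.87839478  1.18571633] -0.05710363115832041 [[0.9, -0.33, 0.29], [-0.44, -0.69, 0.57], [0.01, -0.64, -0.77]] 548.2825276201285
0.1 [0.2016537  0.59094167 0.23054994] [[-0.946, 0.323, -0.0], [0.323, 0.946, -0.002], [-0.0, -0.002, -1.0]] 0.0850936928385333
```

View pics/top0.png

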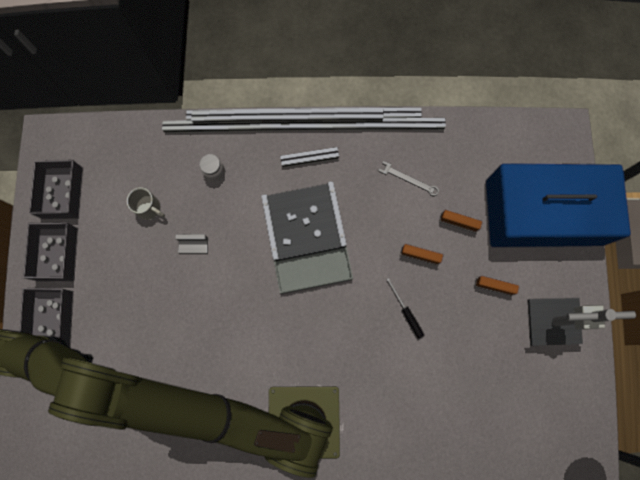

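View pics/side0.png

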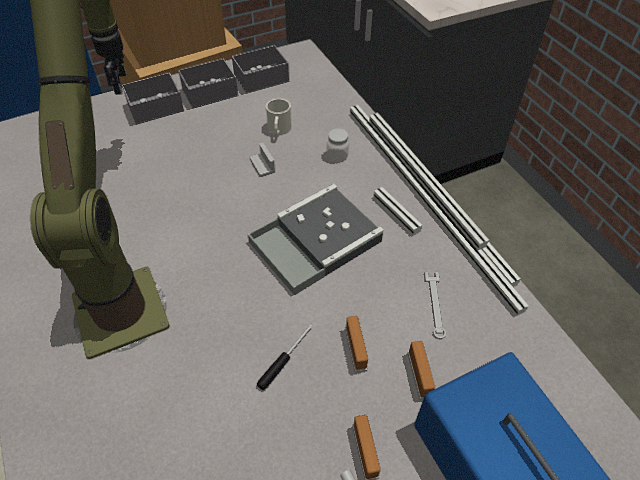

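Run:
```python
from h import *
for n in('top','side'):
    c=grab(n);im=c['img'];h=cv2.cvtColor(im,cv2.COLOR_BGR2HSV)
    m=cv2.inRange(h,(3,120,60),(16,255,255))
    for q in cv2.findContours(m,0,2)[0]:
        if 150<cv2.contourArea(q)<3000:
            r=cv2.minAreaRect(q);b=cv2.boxPoints(r);w=px2w(c,b,.055)[:,:2]
            print(n,np.round(r[0]),cv2.contourArea(q),'w',np.round(px2w(c,[r[0]],.045)[0,:2],3),np.hypot(*px2w(c,[r[0]],.045)[0,:2]).round(3),np.round(w,3).tolist())
c=grab('top');a=cv2.resize(c['img'][175:300,255:355],None,fx=6,fy=6,interpolation=2)
b=cv2.resize(c['img'][205:300,385:520],None,fx=4,fy=4,interpolation=2)
cv2.imwrite('pics/a.png',a[:600]);
d=grab('side');e=cv2.resize(d['img'][175:295,240:390],None,fx=5,fy=5,interpolation=2)
cv2.imwrite('pics/e.png',e)
cv2.imwrite('pics/b.png',np.hstack([b,cv2.resize(d['img'][305:400,330:390],None,fx=4,fy=4,interpolation=2)]))
```

```text
top [498. 285.] 310.5 w [ 0.389 -0.577] 0.696 [[0.391, -0.513], [0.417, -0.522], [0.385, -0.636], [0.36, -0.627]]
top [422. 253.] 315.0 w [ 0.486 -0.353] 0.6 [[0.488, -0.29], [0.514, -0.298], [0.481, -0.412], [0.455, -0.404]]
top [462. 219.] 296.0 w [ 0.588 -0.477] 0.758 [[0.592, -0.413], [0.618, -0.423], [0.58, -0.536], [0.555, -0.527]]
side [366. 446.] 741.0 w [ 0.388 -0.579] 0.697 [[0.387, -0.516], [0.418, -0.523], [0.384, -0.644], [0.355, -0.637]]
side [423. 367.] 570.5 w [ 0.588 -0.481] 0.759 [[0.591, -0.418], [0.627, -0.426], [0.577, -0.547], [0.543, -0.539]]
side [357. 342.] 528.0 w [ 0.484 -0.359] 0.603 [[0.487, -0.293], [0.519, -0.299], [0.476, -0.43], [0.447, -0.423]]
```

View pics/a.png

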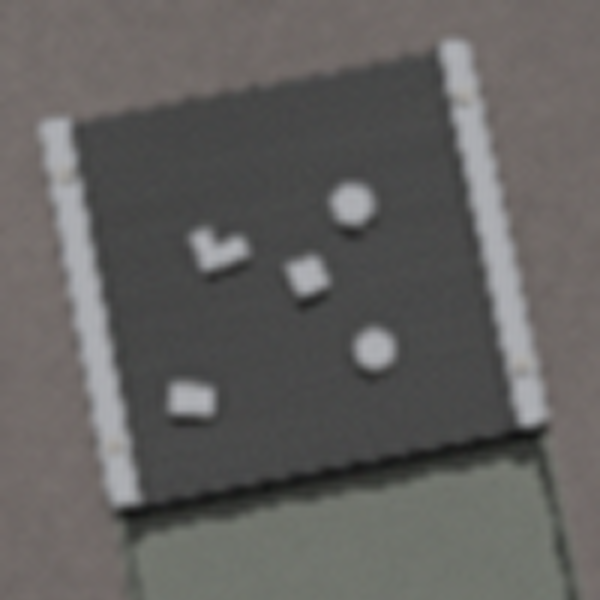

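View pics/b.png

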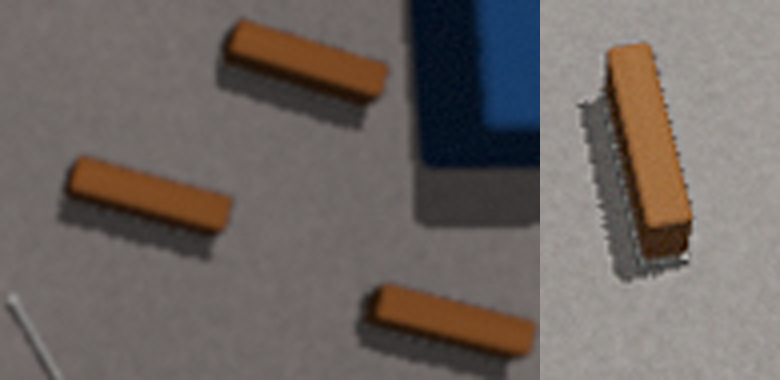

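```bash
cat >> h.py <<'E'
def Rz(a): a=np.radians(a);return np.array([[np.cos(a),-np.sin(a)],[np.sin(a),np.cos(a)]])
E
python3 - <<'E'
from h import *
from scipy.optimize import least_squares as L
c=grab('top')
f=lambda p:(np.array(p,float)+.5)/6-.5+[255,175]
uv=f([(39,121),(72,118),(112,508),(141,503),(440,42),(469,39),(519,428),(549,421)])
M=np.array([(100,110),(100,95),(-100,110),(-100,95),(100,-95),(100,-110),(-100,-95),(-100,-110)])/1000
W=px2w(c,uv,.052)[:,:2]
g=lambda p:((M@Rz(p[2]).T+p[:2])-W).ravel()
r=L(g,[.55,0,0],x_scale=[.01,.01,1]);x,y,a=r.x
print('plate',r.x,np.round(r.fun*1000,1))
ch=dict(chip1=(191,398),chip2=(351,203),chip3=(220,250),chip4=(375,349),chip5=(307,276))
for k,v in ch.items():
    w=px2w(c,f([v]),.051)[0,:2];print(k,w.round(4),((w-[x,y])@Rz(a)*1000).round(1))
# outlines overlay check both cameras
B=lambda z,cx,cy,hx,hy,an:np.c_[np.array([(hx,hy),(hx,-hy),(-hx,-hy),(-hx,hy)])@Rz(an).T+[cx,cy],[z]*4]
out=[]
for n in('top','side'):
    q=grab(n);im=cv2.resize(q['img'],None,fx=4,fy=4,interpolation=2)
    for P in(B(.052,x,y,.1,.11,a),B(.06,.4837,-.3501,.014,.06,-16.1),B(0,.4837,-.3501,.015,.06,-16.1)):
        cv2.polylines(im,[((w2px(q,P)+.5)*4-.5).round().astype(int)],True,(0,255,0),1)
    bx=[(250,170,355,300),(390,230,455,280)] if n=='top' else [(240,175,390,295),(335,305,380,375)]
    for (u0,v0,u1,v1) in bx: out.append(cv2.resize(im[v0*4:v1*4,u0*4:u1*4],(400,300)))
cv2.imwrite('pics/o.png',np.vstack([np.hstack(out[:2]),np.hstack(out[2:])]))
E
```

```text
plate [ 5.88765655e-01 -7.74148426e-04  1.09185723e+01] [-0.4 -0.5  1.   1.4 -0.2  0.5  0.3  0.  -1.   0.   0.4 -0.1  0.2 -0.8
 -0.3 -0.7]
chip1 [0.5247 0.0493] [-53.4  61.3]
chip2 [ 0.623 -0.03 ] [ 28.1 -35.2]
chip3 [0.5995 0.0353] [17.4 33.4]
chip4 [ 0.5487 -0.0416] [-47.1 -32.5]
chip5 [ 0.5859 -0.008 ] [-4.2 -6.6]
```

View pics/o.png

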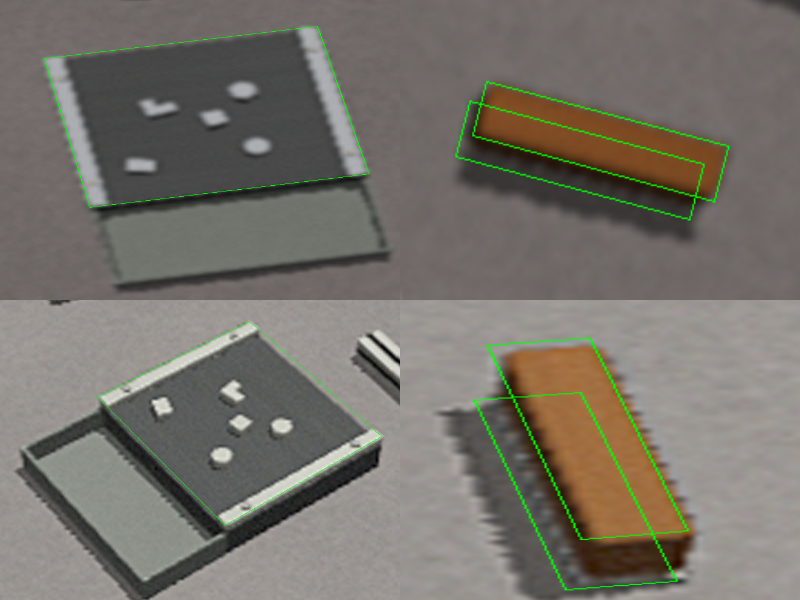

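```bash
cat >> h.py <<'E'
def hull(c,x,y,a,z0,z1,hx=.014,hy=.06):
    P=np.array([(s*hx,t*hy) for s in(1,-1) for t in(1,-1)])@Rz(a).T+[x,y]
    return cv2.convexHull(np.vstack([w2px(c,np.c_[P,[z]*4]) for z in(z0,z1)]).astype(np.float32))
def fitblock(cs,x,y,a,z0=.012,z1=.06,box=40):
    from scipy.optimize import minimize
    T=[]
    for c in cs:
        u=w2px(c,[x,y,.03])[0].astype(int);o=u-box
        s=c['img'][o[1]:o[1]+2*box,o[0]:o[0]+2*box]
        h=cv2.cvtColor(s,cv2.COLOR_BGR2HSV)
        m=cv2.resize(((h[...,0]<20)&(h[...,1]>105)&(h[...,2]>20)).astype(np.uint8)*255,None,fx=4,fy=4,interpolation=1)>127
        T.append((c,o,m))
    def cost(p):
        e=0
        for c,o,m in T:
            k=np.zeros(m.shape,np.uint8)
            q=(hull(c,p[0]/1e3,p[1]/1e3,p[2],z0,z1)-o+.5)*4-.5
            cv2.fillPoly(k,[(q*16).round().astype(int)],1,shift=4)
            e+=(k.astype(bool)^m).sum()/m.sum()
        return e
    b=min((minimize(cost,[x*1e3+i,y*1e3+j,a],method='Nelder-Mead',options=dict(initial_simplex=np.array([[0,0,0],[4,0,0],[0,4,0],[0,0,4]])+[x*1e3+i,y*1e3+j,a])) for i in(-2,3) for j in(-2,3)),key=lambda r:r.fun)
    return b.x.round(2),b.fun
E
python3 - <<'E'
from h import *
t,s=grab('top'),grab('side')
for q in([t],[s],[t,s]): print(fitblock(q,.484,-.352,-16))
print(arm.observe()['t'])
E
```

```text
(array([ 485.18, -350.59,  -14.18]), np.float64(0.4480918336522002))
(array([ 486.32, -353.35,  -18.32]), np.float64(0.1693284936479129))
(array([ 486.66, -352.09,  -18.  ]), np.float64(0.6351760267442449))
0.55
```

>>> arm_command --pt "-1 0 0 0 0 0 9.8" --pt "-1 0 0 0 0 0 9.8" --pt "-1 0 0 0 0 0 9.8" --pt "-1 0 0 0 0 0 9.8" --pt "-1 0 0 0 0 0 9.8" --pt "-1 0 0 0 0 0 9.8" --pt "-1 0 0 0 0 0 9.8" --pt "-1 0 0 0 0 0 9.8" --pt "-1 0 0 0 0 0 9.8" --force 60

```text
t: 1.68
position: [0.2016, 0.5916, 0.2313]
ee_rot: [[0.298, 0.955, -0.0], [0.955, -0.298, 0.0], [0.0, -0.0, -1.0]]
ft_force: [-1.3, 0.2, 0.0]
width: 0.0855
```

```bash
cat >> h.py <<'E'
def go(pts,yaw=None):
    s=arm.observe();R=np.array(s['ee_rot']);p=np.array(s['position'])
    print('t',s['t'],'p',p.round(4),'yaw(y)',np.degrees(np.arctan2(R[1,1],R[0,1])).round(2),'tilt',R[:,2].round(4),'F',np.round(s['ft_force'],1),'w',round(s['width'],4),'j',np.round(s['joint_pos']).tolist())
    for q in pts:
        d=R.T@(np.array(q)-p);print(' ->',q,'tool delta mm',(d*1e3).round(1),'norm',(np.linalg.norm(d)*1e3).round());p=np.array(q)
E
python3 -c "
from h import *
go([(.52,.15,.231),(.486,-.353,.231),(.486,-.353,.15),(.486,-.353,.028)])"
```

```text
t 1.675 p [0.2016 0.5916 0.2313] yaw(y) -17.34 tilt [-2.e-04  2.e-04 -1.e+00] F [-1.3  0.2  0. ] w 0.0855 j [-83.0, 40.0, 15.0, 91.0, -12.0, 51.0, -82.0]
 -> (0.52, 0.15, 0.231) tool delta mm [-3.266e+02  4.356e+02  2.000e-01] norm 544.0
 -> (0.486, -0.353, 0.231) tool delta mm [-4.903e+02  1.175e+02 -1.000e-01] norm 504.0
 -> (0.486, -0.353, 0.15) tool delta mm [-0.  0. 81.] norm 81.0
 -> (0.486, -0.353, 0.028) tool delta mm [ -0.   0. 122.] norm 122.0
```

>>> arm_command --pt "-1 -0.0272 0.0363 0 0 0 0" --pt "-1 -0.0272 0.0363 0 0 0 0" --pt "-1 -0.0272 0.0363 0 0 0 0" --pt "-1 -0.0272 0.0363 0 0 0 0" --pt "-1 -0.0272 0.0363 0 0 0 0" --pt "-1 -0.0272 0.0363 0 0 0 0" --pt "-1 -0.0272 0.0363 0 0 0 0" --pt "-1 -0.0272 0.0363 0 0 0 0" --pt "-1 -0.0272 0.0363 0 0 0 0" --pt "-1 -0.0272 0.0363 0 0 0 0" --pt "-1 -0.0272 0.0363 0 0 0 0" --pt "-1 -0.0272 0.0363 0 0 0 0"

```text
t: 3.18
position: [0.5235, 0.1508, 0.2315]
ee_rot: [[0.293, 0.956, 0.0], [0.956, -0.293, 0.001], [0.001, 0.0, -1.0]]
ft_force: [0.6, 0.8, -0.4]
width: 0.0855
```

>>> arm_command --pt "-1 -0.0409 0.0098 0 0 0 0" --pt "-1 -0.0409 0.0098 0 0 0 0" --pt "-1 -0.0409 0.0098 0 0 0 0" --pt "-1 -0.0409 0.0098 0 0 0 0" --pt "-1 -0.0409 0.0098 0 0 0 0" --pt "-1 -0.0409 0.0098 0 0 0 0" --pt "-1 -0.0409 0.0098 0 0 0 0" --pt "-1 -0.0409 0.0098 0 0 0 0" --pt "-1 -0.0409 0.0098 0 0 0 0" --pt "-1 -0.0409 0.0098 0 0 0 0" --pt "-1 -0.0409 0.0098 0 0 0 0" --pt "-1 -0.0409 0.0098 0 0 0 0"

```text
t: 4.68
position: [0.4913, -0.3531, 0.2314]
ee_rot: [[0.293, 0.956, 0.001], [0.956, -0.293, 0.0], [0.0, 0.0, -1.0]]
ft_force: [0.0, 0.3, 0.3]
width: 0.0853
```

```bash
python3 -c "
from h import *
go([(.486,-.353,.231),(.486,-.353,.028)])"
```

```text
t 4.675 p [ 0.4913 -0.3531  0.2314] yaw(y) -17.02 tilt [ 5.e-04  2.e-04 -1.e+00] F [0.  0.3 0.3] w 0.0853 j [28.0, 38.0, 6.0, 94.0, -5.0, 48.0, 19.0]
 -> (0.486, -0.353, 0.231) tool delta mm [-1.5 -5.1  0.4] norm 5.0
 -> (0.486, -0.353, 0.028) tool delta mm [-1.00e-01 -1.00e-01  2.03e+02] norm 203.0
```

>>> arm_command --pt "-1 -0.0015 -0.005 0.03 0 0 0" --pt "-1 0 0 0.04 0 0 0" --pt "-1 0 0 0.04 0 0 0" --pt "-1 0 0 0.04 0 0 0" --pt "-1 0 0 0.03 0 0 0" --pt "-1 0 0 0.0234 0 0 0" --pt "-1 0 0 0 0 0 0"

```text
t: 5.55
position: [0.4851, -0.3509, 0.0263]
ee_rot: [[0.293, 0.956, -0.003], [0.956, -0.293, 0.002], [0.001, -0.003, -1.0]]
ft_force: [1.2, -0.3, -0.6]
width: 0.0854
```

>>> arm_command --pt "0 0 0 0 0 0 0" --pt "1 0 0 0 0 0 0" --pt "1 0 0 0 0 0 0" --pt "1 0 0 0 0 0 0" --pt "1 0 0 0 0 0 0" --pt "1 0 0 0 0 0 0" --pt "1 0 0 0 0 0 0" --pt "1 0 0 0 0 0 0"

```text
t: 6.55
position: [0.4866, -0.3522, 0.0288]
ee_rot: [[0.293, 0.956, 0.001], [0.956, -0.293, -0.001], [-0.0, 0.001, -1.0]]
ft_force: [-0.2, 1.7, 5.5]
width: 0.0272
```

```bash
python3 -c "
from h import *
go([])
t,s=grab('top'),grab('side')
i=cv2.resize(t['img'][200:300,370:470],(400,400));j=cv2.resize(s['img'][270:390,300:420],(400,400))
cv2.imwrite('pics/g.png',np.hstack([i,j]))"
```

```text
t 6.55 p [ 0.4866 -0.3522  0.0288] yaw(y) -17.04 tilt [ 1.3e-03 -7.0e-04 -1.0e+00] F [-0.2  1.7  5.5] w 0.0272 j [30.0, 54.0, 3.0, 102.0, -6.0, 24.0, 20.0]
```

View pics/g.png

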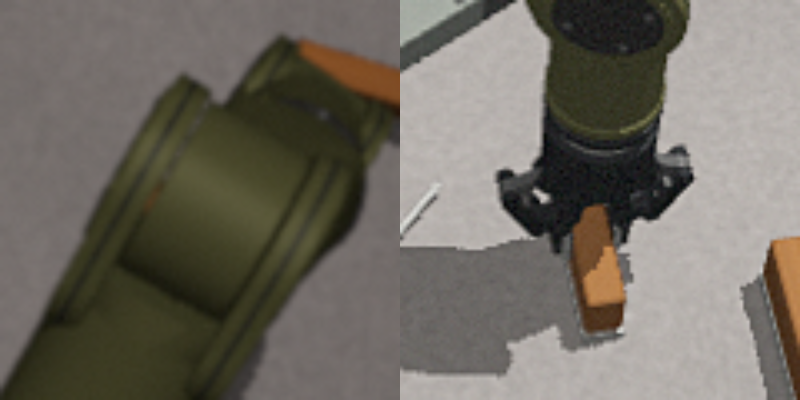

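>>> arm_command --pt "1 0 0 -0.02 0 0 0" --pt "1 0 0 -0.03 0 0 0" --pt "1 0 0 -0.04 0 0 0" --pt "1 0 0 -0.03 0 0 0" --pt "1 0 0 0 0 0 -9.3" --pt "1 0 0 0 0 0 -9.3" --pt "1 0 0 0 0 0 -9.3" --pt "1 0 0 0 0 0 0" --force 80

```text
t: 7.65
position: [0.4856, -0.3519, 0.1485]
ee_rot: [[-0.186, 0.982, 0.0], [0.982, 0.186, 0.0], [0.0, 0.0, -1.0]]
ft_force: [0.8, -0.0, -2.7]
width: 0.027
```

```bash
cat >> h.py <<'E'
PC=np.array([.5888,-.0008]);PY=10.92
def pl(x,y,z): return tuple(np.round([*(Rz(PY)@[x/1e3,y/1e3]+PC),z],4))
def inpl():
    p=arm.observe()['position'];print('plate-frame mm',((np.array(p)[:2]-PC)@Rz(PY)*1e3).round(1),'z',round(p[2],4))
E
python3 -c "
from h import *
go([pl(75,-29,.149),pl(75,-29,.071)]);inpl()"
```

```text
t 7.65 p [ 0.4856 -0.3519  0.1485] yaw(y) 10.75 tilt [ 0.e+00  3.e-04 -1.e+00] F [ 0.8 -0.  -2.7] w 0.027 j [33.0, 43.0, -3.0, 99.0, 4.0, 38.0, 39.0]
 -> (np.float64(0.6679), np.float64(-0.0151), np.float64(0.149)) tool delta mm [296.9 241.9  -0.4] norm 383.0
 -> (np.float64(0.6679), np.float64(-0.0151), np.float64(0.071)) tool delta mm [-0. -0. 78.] norm 78.0
plate-frame mm [-167.8 -325.2] z 0.1485
```

>>> arm_command --pt "1 0.0297 0.0242 0 0 0 0" --pt "1 0.0297 0.0242 0 0 0 0" --pt "1 0.0297 0.0242 0 0 0 0" --pt "1 0.0297 0.0242 0 0 0 0" --pt "1 0.0297 0.0242 0 0 0 0" --pt "1 0.0297 0.0242 0 0 0 0" --pt "1 0.0297 0.0242 0 0 0 0" --pt "1 0.0297 0.0242 0 0 0 0" --pt "1 0.0297 0.0242 0 0 0 0" --pt "1 0.0297 0.0242 0 0 0 0" --pt "1 0 0 0 0 0 0" --pt "1 0 0 0 0 0 0"

```text
t: 9.15
position: [0.6671, -0.0152, 0.1479]
ee_rot: [[-0.187, 0.982, -0.001], [0.982, 0.187, -0.001], [-0.001, -0.001, -1.0]]
ft_force: [0.2, -1.1, -3.2]
width: 0.027
```

```bash
python3 -c "
from h import *
go([pl(75,-29,.071)]);inpl()
s=grab('side');t=grab('top')
cv2.imwrite('pics/p.png',np.hstack([cv2.resize(s['img'][150:300,230:400],(453,400)),cv2.resize(t['img'][150:300,250:380],(347,400))]))"
```

```text
t 9.15 p [ 0.6671 -0.0152  0.1479] yaw(y) 10.76 tilt [-0.001  -0.0011 -1.    ] F [ 0.2 -1.1 -3.2] w 0.027 j [-3.0, 48.0, 1.0, 86.0, -1.0, 46.0, 9.0]
 -> (np.float64(0.6679), np.float64(-0.0151), np.float64(0.071)) tool delta mm [-0.   0.8 76.9] norm 77.0
plate-frame mm [ 74.2 -28.9] z 0.1479
```

View pics/p.png

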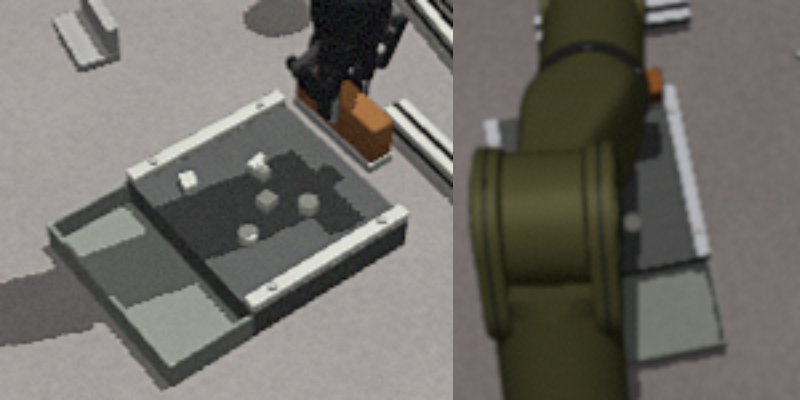

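>>> arm_command --pt "1 0 0.0008 0.025 0 0 -0.2" --pt "1 0 0 0.025 0 0 0" --pt "1 0 0 0.015 0 0 0" --pt "1 0 0 0.008 0 0 0" --pt "1 0 0 0.004 0 0 0" --pt "1 0 0 0 0 0 0" --pt "1 0 0 0 0 0 0"

```text
t: 10.12
position: [0.6691, -0.0144, 0.0716]
ee_rot: [[-0.192, 0.981, 0.001], [0.981, 0.192, 0.0], [-0.0, 0.001, -1.0]]
ft_force: [1.5, -0.2, -2.8]
width: 0.0267
```

```bash
python3 -c "
from h import *
go([pl(75,-29,.0705),pl(-100,-29,.0705)]);inpl()"
```

```text
t 10.125 p [ 0.6691 -0.0144  0.0716] yaw(y) 11.06 tilt [ 1.4e-03  1.0e-04 -1.0e+00] F [ 1.5 -0.2 -2.8] w 0.0267 j [-3.0, 54.0, 1.0, 88.0, -1.0, 38.0, 9.0]
 -> (np.float64(0.6679), np.float64(-0.0151), np.float64(0.0705)) tool delta mm [-0.5 -1.3  1.1] norm 2.0
 -> (np.float64(0.4961), np.float64(-0.0482), np.float64(0.0705)) tool delta mm [   0.5 -175.    -0.2] norm 175.0
plate-frame mm [ 76.3 -28.6] z 0.0716
```

>>> arm_command --pt "1 0 -0.006 0.001 0 0 0" --pt "1 0 -0.0125 0 0 0 0" --pt "1 0 -0.0125 0 0 0 0" --pt "1 0 -0.0125 0 0 0 0" --pt "1 0 -0.0125 0 0 0 0" --pt "1 0 -0.0125 0 0 0 0" --pt "1 0 -0.0125 0 0 0 0" --pt "1 0 -0.0125 0 0 0 0" --pt "1 0 -0.0125 0 0 0 0" --pt "1 0 -0.0125 0 0 0 0" --pt "1 0 -0.0125 0 0 0 0" --pt "1 0 -0.0125 0 0 0 0"

```text
t: 11.62
position: [0.527, -0.0421, 0.0699]
ee_rot: [[-0.192, 0.981, 0.0], [0.981, 0.192, 0.0], [0.0, 0.0, -1.0]]
ft_force: [-0.0, -0.2, -2.1]
width: 0.027
```

>>> arm_command --pt "1 0 -0.0125 0 0 0 0" --pt "1 0 -0.0125 0 0 0 0" --pt "1 0 -0.0075 0 0 0 0" --pt "1 0 0 0 0 0 0" --pt "1 0 0 0 0 0 0"

```text
t: 12.25
position: [0.4966, -0.048, 0.0699]
ee_rot: [[-0.192, 0.981, 0.001], [0.981, 0.192, 0.0], [-0.0, 0.001, -1.0]]
ft_force: [0.2, -1.0, -3.0]
width: 0.027
```

```bash
python3 -c "
from h import *
go([]);inpl()
go([pl(-100,-29,.11),pl(75,29,.11),pl(75,29,.0705)])
s=grab('side');t=grab('top')
cv2.imwrite('pics/q.png',np.hstack([cv2.resize(s['img'][150:300,230:400],(453,400)),cv2.resize(t['img'][150:300,250:380],(347,400))]))"
```

```text
t 12.25 p [ 0.4966 -0.048   0.0699] yaw(y) 11.07 tilt [ 1.3e-03  2.0e-04 -1.0e+00] F [ 0.2 -1.  -3. ] w 0.027 j [0.0, 46.0, -0.0, 119.0, -0.0, 15.0, 11.0]
plate-frame mm [-99.4 -28.9] z 0.0699
t 12.25 p [ 0.4966 -0.048   0.0699] yaw(y) 11.07 tilt [ 1.3e-03  2.0e-04 -1.0e+00] F [ 0.2 -1.  -3. ] w 0.027 j [0.0, 46.0, -0.0, 119.0, -0.0, 15.0, 11.0]
 -> (np.float64(0.4961), np.float64(-0.0482), np.float64(0.11)) tool delta mm [ -0.1  -0.5 -40.1] norm 40.0
 -> (np.float64(0.6569), np.float64(0.0419), np.float64(0.11)) tool delta mm [ 57.5 175.1   0.2] norm 184.0
 -> (np.float64(0.6569), np.float64(0.0419), np.float64(0.0705)) tool delta mm [ 0.  -0.1 39.5] norm 40.0
```

View pics/q.png

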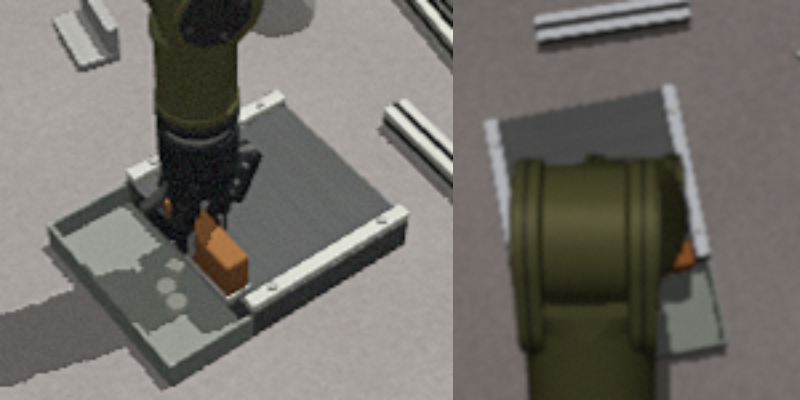

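>>> arm_command --pt "1 0 0 -0.02 0 0 0" --pt "1 0 0 -0.02 0 0 0" --pt "1 0.0064 0.0195 0 0 0 0" --pt "1 0.0064 0.0195 0 0 0 0" --pt "1 0.0064 0.0195 0 0 0 0" --pt "1 0.0064 0.0195 0 0 0 0" --pt "1 0.0064 0.0195 0 0 0 0" --pt "1 0.0064 0.0195 0 0 0 0" --pt "1 0.0064 0.0195 0 0 0 0" --pt "1 0.0064 0.0195 0 0 0 0" --pt "1 0.0064 0.0195 0 0 0 0" --pt "1 0 0 0 0 0 0"

```text
t: 13.85
position: [0.658, 0.0437, 0.1095]
ee_rot: [[-0.194, 0.981, 0.001], [0.981, 0.194, 0.001], [0.001, 0.001, -1.0]]
ft_force: [-0.3, 0.0, -2.0]
width: 0.0269
```

```bash
python3 -c "
from h import *
go([pl(75,29,.0705)]);inpl()
s=grab('side')
cv2.imwrite('pics/r.png',cv2.resize(s['img'][150:300,230:400],(567,500)))"
```

```text
t 13.85 p [0.658  0.0437 0.1095] yaw(y) 11.17 tilt [ 0.0012  0.0013 -1.    ] F [-0.3  0.  -2. ] w 0.0269 j [-9.0, 50.0, 2.0, 89.0, -2.0, 40.0, 5.0]
 -> (np.float64(0.6569), np.float64(0.0419), np.float64(0.0705)) tool delta mm [-1.6 -1.4 39. ] norm 39.0
plate-frame mm [76.3 30.6] z 0.1095
```

View pics/r.png

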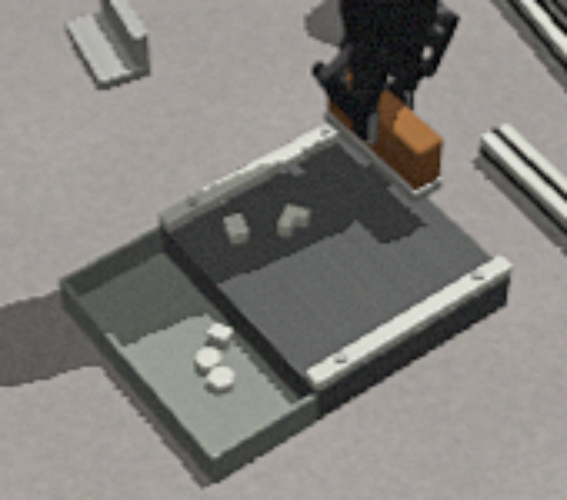

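Three chips lie in the tray (around (215,355) in the crop). Chips 1 (235,228) and 3 (293,220) are still on the lane's +y side, so I start the second pass.

>>> arm_command --pt "1 -0.0016 -0.0014 0.015 0 0 0.2" --pt "1 0 0 0.015 0 0 0" --pt "1 0 0 0.006 0 0 0" --pt "1 0 0 0.0035 0 0 0" --pt "1 0 0 0 0 0 0" --pt "1 0 -0.0065 0 0 0 0" --pt "1 0 -0.0125 0 0 0 0" --pt "1 0 -0.0125 0 0 0 0" --pt "1 0 -0.0125 0 0 0 0" --pt "1 0 -0.0125 0 0 0 0"

```text
t: 15.15
position: [0.6, 0.0294, 0.071]
ee_rot: [[-0.188, 0.982, 0.001], [0.982, 0.188, 0.0], [-0.0, 0.001, -1.0]]
ft_force: [0.9, -1.0, -1.6]
width: 0.0272
```

>>> arm_command --pt "1 0 -0.0125 0 0 0 0" --pt "1 0 -0.0125 0 0 0 0" --pt "1 0 -0.0125 0 0 0 0" --pt "1 0 -0.0125 0 0 0 0" --pt "1 0 -0.0125 0 0 0 0" --pt "1 0 -0.0125 0 0 0 0" --pt "1 0 -0.0125 0 0 0 0" --pt "1 0 -0.0125 0 0 0 0" --pt "1 0 -0.0125 0 0 0 0" --pt "1 0 -0.006 0 0 0 0" --pt "1 0 0 0 0 0 0" --pt "1 0 0 0 0 0 0"

```text
t: 16.65
position: [0.4849, 0.0074, 0.0704]
ee_rot: [[-0.189, 0.982, 0.001], [0.982, 0.189, 0.0], [0.0, 0.001, -1.0]]
ft_force: [0.7, 0.7, -1.8]
width: 0.0268
```

```bash
python3 -c "
from h import *
inpl();go([pl(-100,29,.15),(.45,-.2,.15),(.45,-.2,.0288)])"
```

```text
plate-frame mm [-100.5   27.8] z 0.0704
t 16.65 p [0.4849 0.0074 0.0704] yaw(y) 10.87 tilt [ 1.2e-03  3.0e-04 -1.0e+00] F [ 0.7  0.7 -1.8] w 0.0268 j [-7.0, 46.0, 1.0, 121.0, -2.0, 13.0, 6.0]
 -> (np.float64(0.4851), np.float64(0.0087), np.float64(0.15)) tool delta mm [  1.2   0.6 -79.6] norm 80.0
 -> (0.45, -0.2, 0.15) tool delta mm [-1.983e+02 -7.380e+01 -1.000e-01] norm 212.0
 -> (0.45, -0.2, 0.0288) tool delta mm [ -0.   -0.2 121.2] norm 121.0
```

>>> arm_command --pt "1 0 0 -0.02 0 0 0" --pt "1 0 0 -0.03 0 0 0" --pt "1 0 0 -0.03 0 0 0" --pt "1 -0.03 0 0 0 0 0" --pt "1 -0.03 0 0 0 0 0" --pt "1 -0.03 0 0 0 0 0" --pt "1 -0.03 0 0 0 0 0" --pt "1 -0.03 0 0 0 0 0" --pt "1 -0.03 0 0 0 0 0" --pt "1 -0.03 0 0 0 0 0" --pt "1 -0.03 0 0 0 0 0" --pt "1 0 0 0 0 0 0"

```text
t: 18.15
position: [0.5294, -0.2323, 0.1503]
ee_rot: [[-0.184, 0.983, 0.001], [0.983, 0.184, -0.003], [-0.003, 0.0, -1.0]]
ft_force: [-0.1, 0.1, -3.0]
width: 0.0271
```

```bash
python3 -c "
from h import *
go([(.5,-.3,.15),(.5,-.3,.0288)])
s=grab('side');t=grab('top')
cv2.imwrite('pics/v.png',np.hstack([cv2.resize(s['img'][150:300,230:400],(453,400)),cv2.resize(t['img'][150:300,250:380],(347,400))]))"
```

```text
t 18.15 p [ 0.5294 -0.2323  0.1503] yaw(y) 10.59 tilt [ 0.001  -0.0026 -1.    ] F [-0.1  0.1 -3. ] w 0.0271 j [20.0, 42.0, -2.0, 103.0, 3.0, 35.0, 27.0]
 -> (0.5, -0.3, 0.15) tool delta mm [-61.2 -41.3   0.5] norm 74.0
 -> (0.5, -0.3, 0.0288) tool delta mm [ 3.000e-01 -1.000e-01  1.212e+02] norm 121.0
```

View pics/v.png

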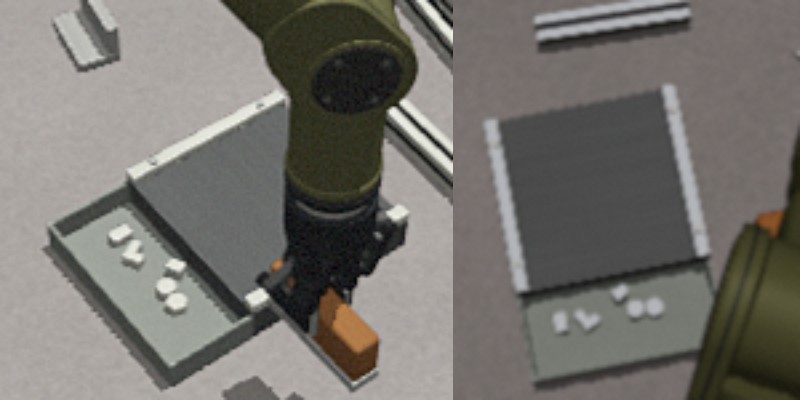

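>>> arm_command --pt "1 -0.0306 -0.0206 0 0 0 0" --pt "1 -0.0306 -0.0206 0 0 0 0" --pt "1 0 0 0.03 0 0 0" --pt "1 0 0 0.03 0 0 0" --pt "1 0 0 0.03 0 0 0" --pt "1 0 0 0.02 0 0 0" --pt "1 0 0 0.008 0 0 0" --pt "1 0 0 0 0 0 0" --pt "1 0 0 0 0 0 0"

```text
t: 19.38
position: [0.5011, -0.2964, 0.0333]
ee_rot: [[-0.189, 0.982, 0.002], [0.982, 0.189, -0.001], [-0.001, 0.001, -1.0]]
ft_force: [-0.4, 0.1, -1.2]
width: 0.0268
```

```bash
python3 -c "
from h import *
go([])"
```

```text
t 19.375 p [ 0.5011 -0.2964  0.0333] yaw(y) 10.88 tilt [ 1.5e-03 -5.0e-04 -1.0e+00] F [-0.4  0.1 -1.2] w 0.0268 j [27.0, 53.0, -2.0, 105.0, 5.0, 22.0, 32.0]
```

>>> arm_command --pt "1 0 0 0.002 0 0 0" --pt "1 0 0 0.001 0 0 0" --pt "1 0 0 0.001 0 0 0" --pt "1 0 0 0 0 0 0" --pt "1 0 0 0 0 0 0"

```text
t: 20.0
position: [0.5005, -0.2964, 0.0289]
ee_rot: [[-0.188, 0.982, 0.0], [0.982, 0.188, -0.0], [-0.0, 0.0, -1.0]]
ft_force: [-0.4, 0.6, 5.4]
width: 0.027
```

>>> arm_command --pt "0.3 0 0 0 0 0 0" --pt "-0.3 0 0 0 0 0 0" --pt "-1 0 0 0 0 0 0" --pt "-1 0 0 0 0 0 0" --pt "-1 0 0 0 0 0 0" --pt "-1 0 0 0 0 0 0"

```text
t: 20.75
position: [0.5004, -0.2963, 0.0283]
ee_rot: [[-0.188, 0.982, 0.0], [0.982, 0.188, 0.0], [0.0, 0.0, -1.0]]
ft_force: [-0.6, 0.0, -0.5]
width: 0.0854
```

>>> arm_command --pt "-1 0 0 -0.015 0 0 0" --pt "-1 0 0 -0.03 0 0 0" --pt "-1 0 0 -0.04 0 0 0" --pt "-1 0 0 -0.04 0 0 0" --pt "-1 0 0 -0.04 0 0 0" --pt "-1 0.04 0 0 0 0 0" --pt "-1 0.04 0 0 0 0 0" --pt "-1 0.04 0 0 0 0 0" --pt "-1 0.04 0 0 0 0 0" --pt "-1 0.04 0 0 0 0 0" --pt "-1 0 0 0 0 0 0" --pt "-1 0 0 0 0 0 0"

```text
t: 22.25
position: [0.463, -0.1006, 0.1941]
ee_rot: [[-0.188, 0.982, 0.001], [0.982, 0.188, -0.001], [-0.001, 0.001, -1.0]]
ft_force: [-0.2, -0.0, 0.2]
width: 0.0855
```

```bash
python3 -c "
from h import *
go([])
s=grab('side','s9.png')
a=cv2.imread('pics/side0.png');cv2.imwrite('pics/z.png',s['img'])"
```

```text
t 22.25 p [ 0.463  -0.1006  0.1941] yaw(y) 10.84 tilt [ 1.3e-03 -7.0e-04 -1.0e+00] F [-0.2 -0.   0.2] w 0.0855 j [8.0, 32.0, -2.0, 118.0, 2.0, 30.0, 16.0]
```

View pics/z.png

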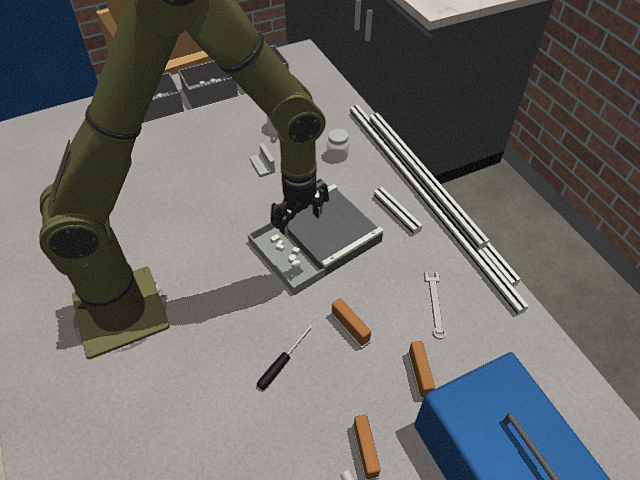

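The block stands upright on the bench at (352,322), and all five chips are in the tray near (285,248). The plate is clear, and the stop, jar, bar, wrench and screwdriver are where they started. The arm hides the mug in this view, but it never went near it. I'm handing the job in.

```bash
python3 -c "
from h import *
print(arm.close_job())"
```

```text
the job is handed in; nothing more can be done
None
```

The job is done and handed in at about 22 s of the 54 s allowed. I took the scraper block nearest the base (0.60 m away; the look-alikes were at 0.70 and 0.76 m). I swept the plate in two overlapping passes, then stood the block upright on the bench at about (0.50, -0.30) and let go.

- **Chips and plate:** the side and top pictures after the second pass showed all five cut-offs in the tray and an empty plate.
- **Block:** the last side picture showed it upright and free, with the gripper open and clear of it. The sole met the bench at the same tool height as when I picked it up.
- **Forces:** the wrist force read at most about 6 N at the end of any move.
- **Other things on the bench:** they look unmoved, but I judged this by eye only. The mug was mostly hidden behind the arm in the last picture, though the arm never worked near it.
- **Disagreement:** the two cameras differed by about 3 mm and 4° on the block's starting pose. The grasp still worked.

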